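Index the capped vial to the pointer with the worm crank

ROBOT

A 6-joint arm with a two-finger parallel gripper is mounted at the origin on a cart in front of the work surface, level with it; the furniture and walls round the work are solid. World frame = base frame: x ahead of the robot, y to its left, z up, the work surface at z = 0. Lengths are in mm, angles in degrees, forces in N, time in s.
With the tool pointing down it reaches from about 350 to 875 mm from the base axis. Payload 4.2 kg.
Tool frame: the origin (TCP) lies between the finger pads; the fingertips stand manip.tip_reach ahead of it and the grasp point (between the pads) lies 2 mm behind it (manip.tip_reach is the distance from the TCP to the fingertips, in mm); z points along the fingers, y is the direction in which the jaws open and shut (so a half turn about z gives the same grasp; the last joint's range is limited). The gripper opens to 85 mm and grips with 20 to 120 N. Pads are 22 mm wide; open, the fingers measure 114 mm over their backs; the gripper's body (76 mm by 85 mm) begins 54 mm behind the grasp point. The pads swing forward as they close: fully open they stand 13 mm farther back than shut.
Start: joints at [89.53, 22.042, 0.453, 0, -68.411, -14.817], TCP at [164.747, 602.875, 248.312] pointing down, gripper open.
Joint ranges: [-179.83, 179.83], [-69.29, 118.12], [-61.27, 80.66], [-181.25, 117.63], [-171.15, -9.14], [-177.46, 177.46]. Speed limits (degrees/s): [159.86, 159.86, 180, 180, 180, 180].

INTERFACE

Orientations are given as a 3x3 rotation matrix whose columns are the frame's x, y, z axes.
In Python, from station import monitor, get_image, manip gives the robot as it stands.
- The arm moves only by the shell command python3 -m handwheel 'ROWS' [FORCE]. ROWS is text: rows parted by semicolons, each of 7 numbers parted by spaces: the shift along the tool's x, y, z in cm, then the turn, a rotation vector about the tool's x, y, z in degrees, then the finger opening in cm, from 0 to 8.54. A call has 1 to 12 rows; each row shifts and turns the commanded pose from where the row before left it, along the tool's axes as they then stand; what a row does not reach is not made up. A row lasts 1/10 s, in which the tool goes at most 50 mm and 8.59 degrees, less where a joint would pass 70% of its speed; a pose out of reach is approached as far as the arm can. A call with a gripper value outside its range is refused whole. The fingers move at their own pace and stop on an object; FORCE is the grip in N (left out, the last holds). Time passes only in rows, so rows that do not move let the fingers close. It gives the time, the measured TCP pose, the force and the opening at its end, in the units of the state.
- monitor.observe(): the state, without advancing time (a new reading comes with each control period).
- get_image(name): name is "scene" or "side" or "wrist"; returns a dict with "image" (384x512x3 uint8, blue, green, red), "K" (3x3 intrinsics, pixels), "R" (3x3) and "t" (3): a world point X has camera coordinates R X + t; the wrist camera has in their place "hand_eye" (4x4, takes a point from camera to tool coordinates, whose origin is the TCP and whose axes are the flange's). Camera axes: x right, y down, z forward; pixel columns grow to the right and rows downward; lengths in mm; the calibration is good to about 2 mm. A picture is of the moment at which its call begins: read the wrist's pose just before it. There is no depth.
- manip.job_done(): hands the job in, once; it reports no verdict.
The state is a dict: "time_s": time; "joints": joint angles; "dq": joint speeds; "effort": joint torques, N m; "tcp_pos": TCP position; "eef_rot": TCP orientation; "contact_force": force on the tool from outside, world axes, zero at the start; "wrist_torque": the same for the moment, N m; "gripper_width": opening from 0.0 (shut) to 1.0 (fully open).
Only numpy, scipy, OpenCV 4.12 (cv2) and the standard library are available. Lean on these libraries where they do the work, as an engineer would, in place of code of your own. Each camera call takes 0.05 s, during which the arm holds its last target.

TASK

Wind the red-handled crank of the vial indexing stage so that its slow dial carries the blue-capped vial round until it stands squarely in front of the orange pointer, then let go of the crank. Do not push on the capped vial itself.

Things in the scene. Friction and masses are not known exactly. Their poses are not given: they have to be found in the camera images.
- crank_axis (a point): Fixed point on the vertical axis of the stage's black crank wheel (100 mm across, top 87 mm above the table), 112 mm above the table. Its x axis points level to the axis of the aluminium dial (132 mm across), 150 mm away. Worm drive: 15 crank turns make 1 dial turn (24 degrees per turn), both in the same sense from above; the crank turns freely both ways and stays where left.
- handle (a point): Centre (half-way up) of the crank's upright round red handle, 22 mm in diameter, 44 mm tall, foot 90 mm and top 134 mm above the table. It circles the crank axis at 36 mm and constant height; about 2 N move it. It is a sleeve that spins freely on its pin, so a gripper holding it need not turn with it. Nothing near it stands higher than 115 mm.
- capped_vial: White vial with a dark blue cap, 31 mm across, 75 mm tall, fixed upright on the dial 47 mm from its axis (two open vials without caps ride there too). Origin: centre of its underside, 36 mm above the table. At the start it is 30 to 75 degrees clockwise (from above) of the orange pointer: cranking anticlockwise 1.3 to 3.2 turns brings it there.
- read_spot (a point): The place on the dial right in front of the orange pointer (a small fixed post at the dial's rim, 68 mm high above the table at most, its cone pointing in to the dial's axis), 47 mm from the dial's axis, 36 mm above the table: where the underside of the capped vial has to be. Fixed during the job, at another angle round the dial each time.

How it is judged:
By the outcome, as a careful person would: the job done as asked, in the order asked, and still so for the second after the job is handed in, with the robot touching nothing.
It also fails if it takes over 51 s, if anything falls off the work surface, if the arm or the gripper's body presses on something with over 40 N, if the wrist force passes 120 N, or if a joint passes its speed limit or range.

## Working session

There is one attempt and no reset: what is moved stays moved. The work goes in short steps, Python scripts to look and compute and a shell command to move; the robot and the scene stay as the last step left them, time stands still between calls to the robot, and variables do not carry over. Pictures are saved under pics/ and viewed, and the job is handed in when it is done.

```bash
mkdir -p pics; ls; cat > h.py <<'E'
from station import monitor,get_image,manip
import numpy as np,cv2
def ray(im,u,v):
    K,R,t=[np.array(im[k],float) for k in("K","R","t")]
    d=R.T@np.linalg.inv(K)@np.array([u,v,1.]);return -R.T@t,d/np.linalg.norm(d)
def onz(im,u,v,z):
    o,d=ray(im,u,v);return o+d*(z-o[2])/d[2]
def proj(im,X):
    p=np.array(im["K"])@(np.array(im["R"])@np.array(X,float)+np.array(im["t"]).ravel());return p[:2]/p[2]
E
python3 - <<'E'
from h import *
s=monitor.observe();print(s);print(manip.tip_reach)
for n in("scene","side","wrist"):
    im=get_image(n);cv2.imwrite(f"pics/{n}0.png",im["image"]);np.save(f"pics/{n}0.npy",im,allow_pickle=True)
    print(n,{k:np.round(v,3).tolist() for k,v in im.items() if k!="image"})
E
```

```text
pics
{'time_s': 0.0, 'joints': array([ 8.95310114e+01,  2.20881211e+01,  3.80001321e-01, -2.87054820e-02,
       -6.84098933e+01, -1.48149748e+01]), 'dq': array([-0.04482315,  0.02528617,  0.03713846, -0.07336971, -0.07168012,
       -0.04139529]), 'effort': array([ 1.10355199e-03, -3.92286944e+01,  1.88399577e+01,  4.18607980e+00,
       -4.56464215e-03, -6.10223818e-07]), 'tcp_pos': array([164.60532344, 602.37165323, 247.25159787]), 'eef_rot': array([[ 9.64582516e-01, -2.63780848e-01, -4.82698079e-04],
       [-2.63781279e-01, -9.64580329e-01, -2.05578930e-03],
       [ 7.66767744e-05,  2.11030513e-03, -9.99997770e-01]]), 'contact_force': array([-0.7201728 , -0.53064918, -0.14479445]), 'wrist_torque': array([-0.02085904,  0.01885563, -0.00231919]), 'gripper_width': 1.000798518351103}
17.0
scene {'K': [[371.961, 0.0, 257.839], [0.0, 371.961, 191.039], [0.0, 0.0, 1.0]], 'R': [[0.468, -0.884, 0.002], [-0.619, -0.329, -0.713], [0.63, 0.333, -0.701]], 't': [41.262, 539.228, 435.431]}
side {'K': [[496.864, 0.0, 255.092], [0.0, 496.864, 195.662], [0.0, 0.0, 1.0]], 'R': [[-0.836, -0.549, -0.019], [-0.219, 0.365, -0.905], [0.504, -0.752, -0.425]], 't': [646.959, 98.688, 853.601]}
wrist {'K': [[300.602, 0.0, 255.78], [0.0, 300.602, 185.349], [0.0, 0.0, 1.0]], 'hand_eye': [[-0.001, -0.945, -0.327, 83.807], [1.0, -0.001, -0.0, -0.983], [-0.0, -0.327, 0.945, -124.117], [0.0, 0.0, 0.0, 1.0]]}
```

View pics/scene0.png

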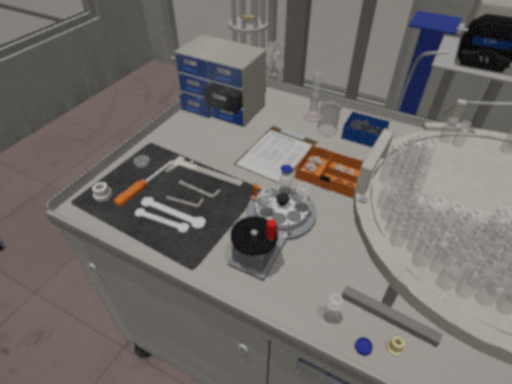

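View pics/side0.png

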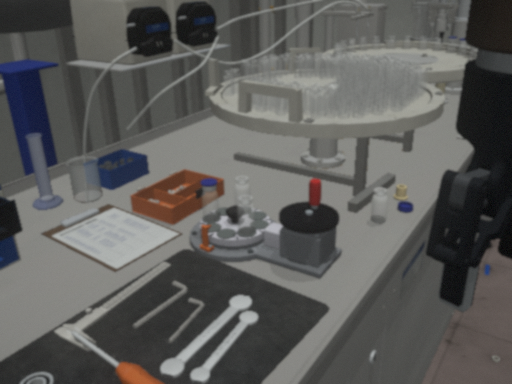

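View pics/wrist0.png

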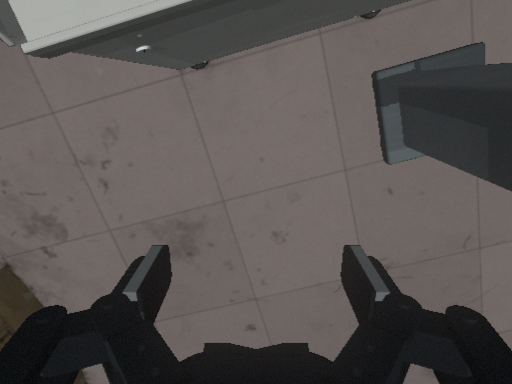

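The scene view shows the red handle at about (271,229), the wheel at (254,237), the dial at (284,212), the orange pointer at (256,190) and the blue cap at (287,170). In the side view they are at about (315,190), (309,217), (237,228), (206,237) and (209,185). Next I'll measure them by colour.

```bash
cat > det.py <<'E'
from h import *
BOX={"scene":(205,140,340,290),"side":(170,160,350,280)}
def blobs(im,n):
    x0,y0,x1,y1=BOX[n];I=im["image"][y0:y1,x0:x1]
    H=cv2.cvtColor(I,cv2.COLOR_BGR2HSV);h,s,v=[H[...,i].astype(int) for i in range(3)]
    M={"red":((h<=4)|(h>=174))&(s>170)&(v>90),"blue":(h>108)&(h<130)&(s>110)&(v>50),"orange":(h>4)&(h<16)&(s>150)&(v>90)}
    out={}
    for k,m in M.items():
        c,l,st,ce=cv2.connectedComponentsWithStats(m.astype(np.uint8))
        out[k]=[(st[i][4],(ce[i]+[x0,y0]).round(1).tolist(),(st[i][:4]+[x0,y0,0,0]).tolist()) for i in np.argsort(-st[1:,4])[:3]+1 if st[i][4]>8]
    return out
def tri(a,b):
    (o1,d1),(o2,d2)=a,b
    A=np.stack([d1,-d2],1);s,_,_,_=np.linalg.lstsq(A,o2-o1,rcond=None)
    p,q=o1+s[0]*d1,o2+s[1]*d2;return (p+q)/2,np.linalg.norm(p-q)
E
python3 - <<'E'
from det import *
for n in("scene","side"):
    im=np.load(f"pics/{n}0.npy",allow_pickle=True).item()
    for k,v in blobs(im,n).items():print(n,k,v)
    x0,y0,x1,y1=BOX[n];cv2.imwrite(f"pics/{n}0z.png",cv2.resize(im["image"][y0:y1,x0:x1],None,fx=4,fy=4,interpolation=cv2.INTER_CUBIC))
E
```

```text
scene red [(np.int32(147), [270.7, 228.5], [266, 220, 10, 19])]
scene blue [(np.int32(57), [286.4, 168.8], [282, 166, 10, 7])]
scene orange [(np.int32(1059), [321.3, 169.3], [296, 146, 44, 46]), (np.int32(42), [255.0, 189.1], [253, 184, 6, 12])]
side red [(np.int32(27), [315.1, 181.9], [312, 180, 7, 6])]
side blue [(np.int32(80), [208.4, 181.9], [202, 179, 14, 7])]
side orange [(np.int32(276), [180.4, 200.6], [170, 193, 27, 22]), (np.int32(182), [190.4, 179.5], [181, 172, 21, 21]), (np.int32(106), [204.8, 238.7], [201, 226, 10, 25])]
```

View pics/scene0z.png

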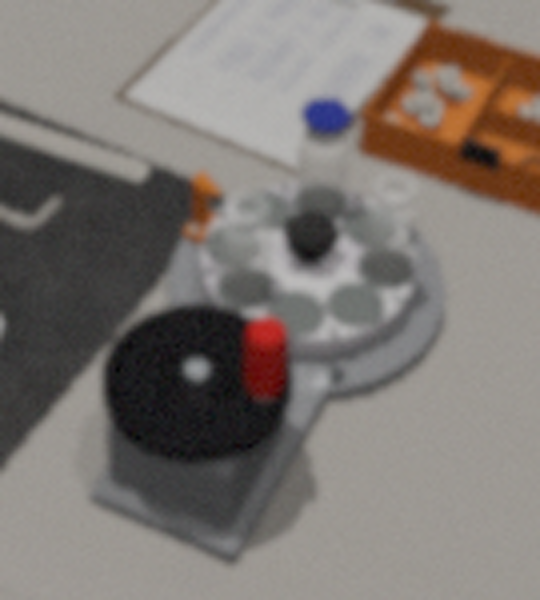

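View pics/side0z.png

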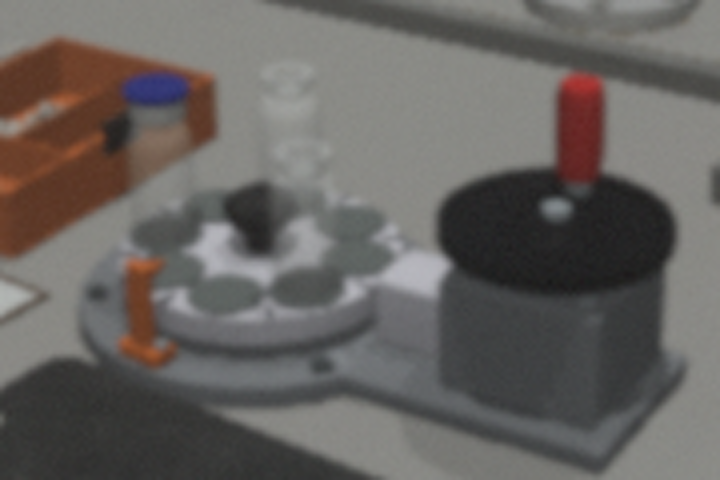

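```bash
python3 - <<'E'
from det import *
S,D=[np.load(f"pics/{n}0.npy",allow_pickle=True).item() for n in("scene","side")]
f=lambda n,x,y:(x/4+BOX[n][0]-.375,y/4+BOX[n][1]-.375)
P={"wheel":((197,369),(556,209),89),"htop":((266,327),(581,84),134),"hfoot":((264,390),(579,180),92),"cap":((326,115),(156,88),111),"knobtop":((311,225),(252,192),None),"ptip":((204,182),(145,268),64)}
for k,(a,b,z) in P.items():
    a=f("scene",*a);b=f("side",*b)
    p,e=tri(ray(S,*a),ray(D,*b));print(k,p.round(1),round(e,1),z and (onz(S,*a,z).round(1),onz(D,*b,z).round(1)))
E
```

```text
wheel [467.4 304.1  90. ] 2.4 (array([469.6, 304.9,  89. ]), array([466.7, 303.5,  89. ]))
htop [475.5 269.8 132.4] 3.9 (array([476.6, 269.8, 134. ]), array([471. , 275.6, 134. ]))
hfoot [474.5 268.7  86.4] 1.6 (array([471.4, 267.1,  92. ]), array([468.3, 279.9,  92. ]))
cap [661.8 321.5 107.5] 1.5 (array([659.2, 320.3, 111. ]), array([655.3, 328.7, 111. ]))
knobtop [619.2 308.6  59.7] 0.0 None
ptip [623.6 383.7  55.6] 3.4 (array([618.1, 380.3,  64. ]), array([610.9, 397.1,  64. ]))
```

The triangulation gives a crank axis of about (468,304), a handle of about (474,269), a dial axis of about (618,308), a vial angle of about 18° and a pointer angle of about 88°. I'll square up the tool and move over the stage for a wrist view.

```bash
python3 - <<'E'
from det import *
S,D=[np.load(f"pics/{n}0.npy",allow_pickle=True).item() for n in("scene","side")]
print(tri(ray(S,357,205),ray(D,240,88)),onz(S,357,205,150),onz(S,357,205,250))
E
python3 -m handwheel '0 0 0 0 0 -7.65 8.54;0 0 0 0 0 -7.65 8.54;3.1 3.3 0 0 0 0 8.54;3.1 3.3 0 0 0 0 8.54;3.1 3.3 0 0 0 0 6;3.1 3.3 0 0 0 0 6;3.1 3.3 0 0 0 0 6;3.1 3.3 0 0 0 0 6'
```

```text
(array([640.92029326, 153.2222731 , 192.39758123]), np.float64(147.5635782454751)) [582.93142975 131.99580496 150.        ] [482.35560537 120.36530094 250.        ]
time_s: 0.95
tcp_pos: [351.6, 403.3, 248.2]
eef_rot: [[1.0, 0.001, -0.0], [0.001, -1.0, -0.0], [-0.0, 0.0, -1.0]]
contact_force: [-0.3, 0.3, -0.0]
gripper_width: 0.704
```

```bash
python3 -m handwheel '3.1 3.3 0 0 0 0 6;3.1 3.3 0 0 0 0 5;3.1 3.3 0 0 0 0 5;2.6 2.8 0 0 0 0 5;0 0 0 0 0 0 5;0 0 0 0 0 0 5'; python3 - <<'E'
from det import *
s=monitor.observe();print(s["time_s"],s["tcp_pos"].round(1),s["eef_rot"].round(3).tolist(),s["contact_force"].round(1),s["gripper_width"])
im=get_image("wrist");im["pose"]=(s["tcp_pos"],s["eef_rot"]);np.save("pics/wrist1.npy",im,allow_pickle=True)
cv2.imwrite("pics/wrist1.png",cv2.resize(im["image"],(768,576),interpolation=cv2.INTER_CUBIC))
E
```

```text
time_s: 1.55
tcp_pos: [470.1, 277.1, 247.9]
eef_rot: [[1.0, -0.002, -0.001], [-0.002, -1.0, -0.0], [-0.001, 0.0, -1.0]]
contact_force: [-0.2, -0.1, -0.0]
gripper_width: 0.582
1.55 [470.1 277.1 247.9] [[1.0, -0.002, -0.001], [-0.002, -1.0, -0.0], [-0.001, 0.0, -1.0]] [-0.2 -0.1 -0. ] 0.5818443920933308
```

View pics/wrist1.png

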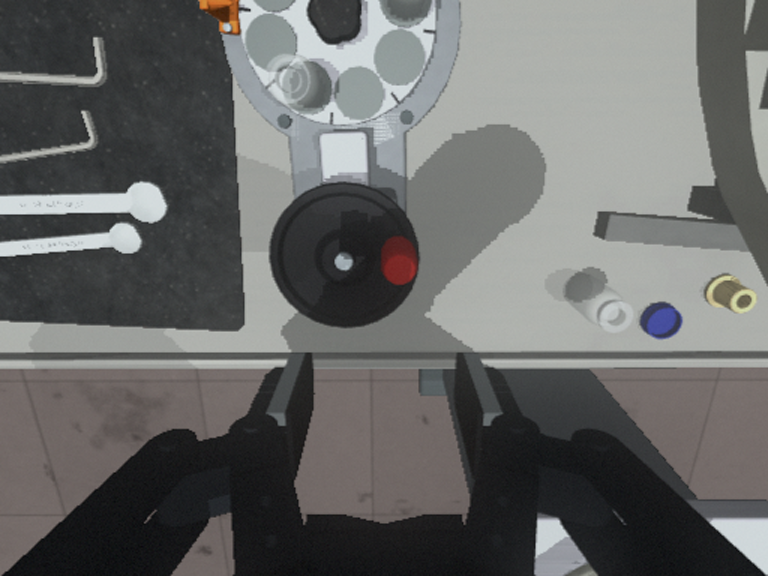

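The wrist view shows the wheel hub at (344,261), the handle at (400,260) and the dial partly cut off at the top, in the upscaled picture. I'll move forward to see the whole dial.

```bash
python3 -m handwheel '3 -0.5 -1 0 0 0 5;3 -0.5 -1 0 0 0 5;3 -0.5 -1 0 0 0 5;0 0 0 0 0 0 5;0 0 0 0 0 0 5'; cat > wr.py <<'E'
from det import *
import sys
def wr(tag):
    s=monitor.observe();im=get_image("wrist");print(s["time_s"],s["tcp_pos"].round(1))
    H=np.array(im["hand_eye"]);R=s["eef_rot"]@H[:3,:3];c=s["tcp_pos"]+s["eef_rot"]@H[:3,3]
    im["R"]=R.T;im["t"]=-R.T@c;np.save(f"pics/{tag}.npy",im,allow_pickle=True)
    cv2.imwrite(f"pics/{tag}.png",cv2.resize(im["image"],(768,576),interpolation=cv2.INTER_CUBIC));return im
if __name__=="__main__":wr(sys.argv[1])
E
python3 wr.py wrist2
```

```text
time_s: 2.1
tcp_pos: [559.1, 294.1, 277.5]
eef_rot: [[1.0, 0.001, -0.001], [0.001, -1.0, -0.0], [-0.001, 0.0, -1.0]]
contact_force: [-0.8, -0.7, -0.6]
gripper_width: 0.586
2.1 [559.1 294.1 277.5]
```

View pics/wrist2.png

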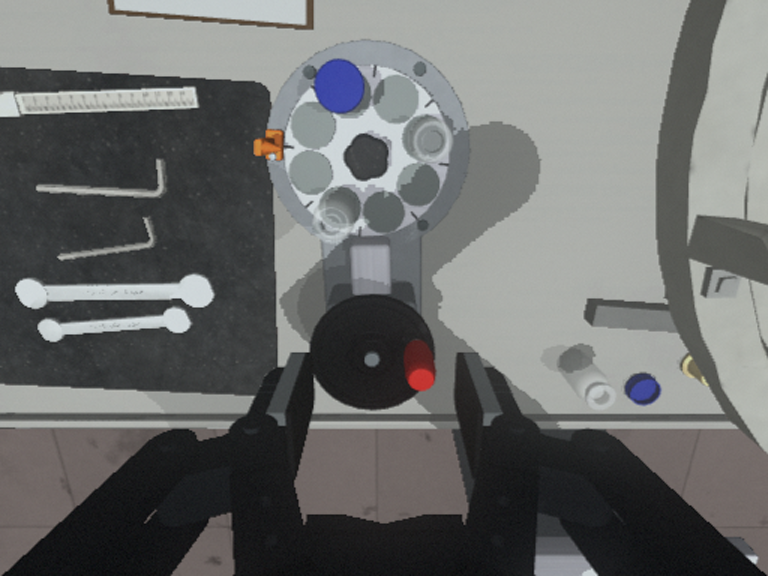

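```bash
python3 - <<'E'
from wr import *
from scipy.optimize import least_squares
im=np.load("pics/wrist2.npy",allow_pickle=True).item()
cv2.imwrite("pics/w2z.png",cv2.resize(im["image"][20:170,150:330],None,fx=4,fy=4,interpolation=cv2.INTER_CUBIC))
g=lambda x,y,z:onz(im,x/1.5-.17,y/1.5-.17,z)
P=np.array([g(x,y,36)[:2] for x,y in[(396,98),(418,184),(384,213),(311,172),(314,125)]])
r=least_squares(lambda q:np.hypot(*(P-q[:2]).T)-47,[618,308]);c=r.x;print("dial",c,r.fun.round(1))
a=lambda p:np.degrees(np.arctan2(p[1]-c[1],p[0]-c[0]))
print("pocket ang",[round(a(p),1) for p in P])
for z in(107,111):p=g(340,86,z);print("cap",p,a(p),np.hypot(*(p[:2]-c)))
for z in(45,55,65):print("tip",g(285,145,z),a(g(285,145,z)),"post",a(g(266,146,z)))
print("hub",g(372,359,89),"htop",g(421,379,134),"hubdist",np.hypot(*(g(372,359,89)[:2]-c)))
E
```

```text
dial [618.42678429 308.03908416] [ 0.1 -1.   0.5 -0.3 -0.5]
pocket ang [np.float64(-27.8), np.float64(-119.0), np.float64(-164.1), np.float64(106.0), np.float64(61.2)]
cap [663.5564874  321.60675035 107.        ] 16.732731111767002 47.12506412342976
cap [663.28188811 321.24901526 111.        ] 16.409822348006454 46.75983980345153
tip [626.50257973 370.20049096  45.        ] 82.59778985825439 post 84.52896445427616
tip [626.97477393 368.09869415  55.        ] 81.89977433018102 post 83.96814354412886
tip [627.44696814 365.99689733  65.        ] 81.15381880658003 post 83.36933374418612
hub [467.84680683 304.39600379  89.        ] htop [477.74524273 269.83902124 134.        ] hubdist 150.62404072966166
```

View pics/w2z.png

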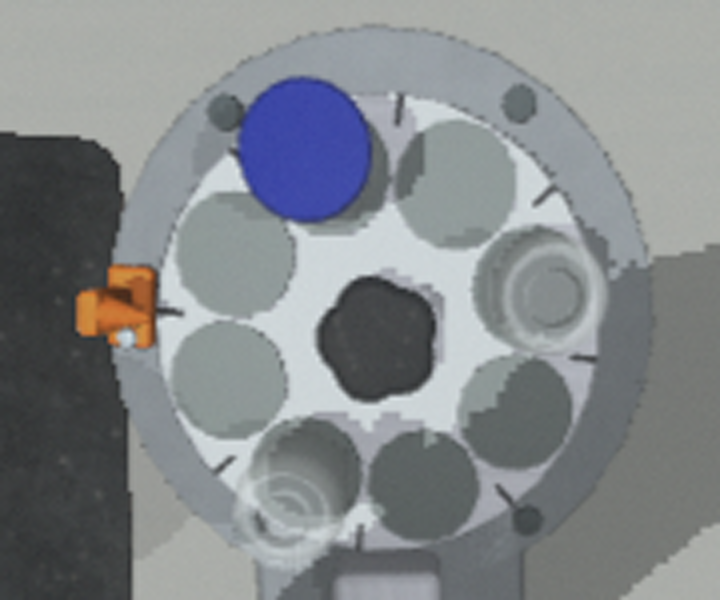

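The dial axis is (618.4,308.0), with the vial at about 16.3°, consistent with the 45° pocket grid. I want a sharper angle for the pointer, so I'll look at it from closer.

```bash
python3 -m handwheel '0 -3 2 0 0 0 5;0 -3 2 0 0 0 5;0 -2 2 0 0 0 5;0 0 0 0 0 0 5;0 0 0 0 0 0 5'|head -3; python3 - <<'E'
from wr import *
im=wr("wrist3")
print(proj(im,[621,375,60]))
u,v=proj(im,[621,370,50]).astype(int)
x0,y0=max(u-60,0),max(v-45,0);print(x0,y0)
cv2.imwrite("pics/w3z.png",cv2.resize(im["image"][y0:y0+90,x0:x0+120],None,fx=6,fy=6,interpolation=cv2.INTER_CUBIC))
E
```

```text
time_s: 2.65
tcp_pos: [558.5, 373.3, 218.0]
eef_rot: [[1.0, 0.002, -0.001], [0.002, -1.0, -0.002], [-0.001, 0.002, -1.0]]
2.65 [558.5 373.3 218. ]
[254.94563569 106.22023698]
200 60
```

View pics/w3z.png

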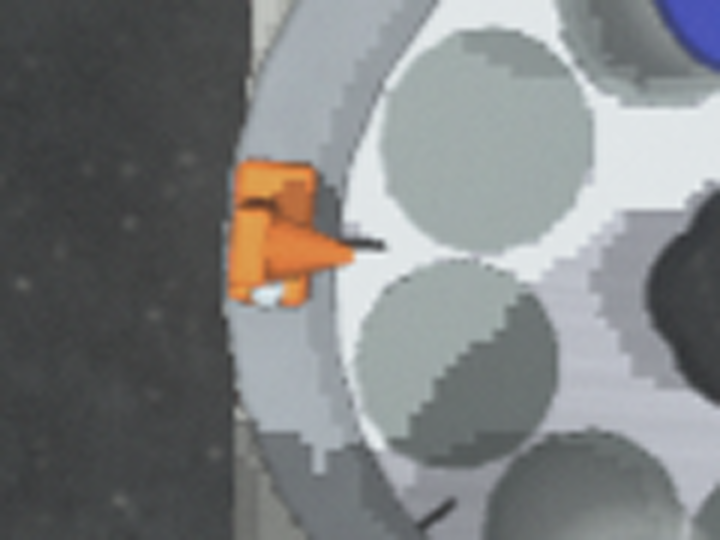

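View pics/wrist3.png

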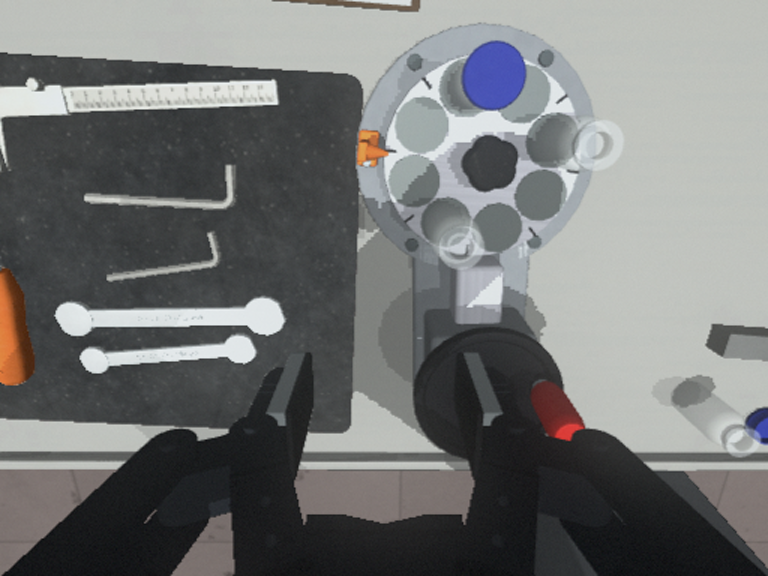

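```bash
python3 - <<'E'
from wr import *
from scipy.optimize import least_squares
im=np.load("pics/wrist3.npy",allow_pickle=True).item();D=np.load("pics/side0.npy",allow_pickle=True).item()
g=lambda x,y,z:onz(im,x/1.5-.17,y/1.5-.17,z)
P=np.array([g(x,y,36)[:2] for x,y in[(422,124),(414,181),(498,227),(540,195)]])
r=least_squares(lambda q:np.hypot(*(P-q[:2]).T)-47,[618,308]);c=r.x;print("dial",c,r.fun.round(1))
a=lambda p:np.degrees(np.arctan2(p[1]-c[1],p[0]-c[0]))
print("pockets",[round(a(p),1) for p in P])
p=g(494,75,111);print("cap",p,a(p))
t=(200+355/6-.4,60+256/6-.4);b=(200+266/6-.4,60+250/6-.4)
print("tri tip",tri(ray(im,*t),ray(D,170+163/4,160+266/4)))
for z in(45,52,58,64):
    T,B=onz(im,*t,z),onz(im,*b,z);d=T-B
    print(z,T.round(1),"tip ang",a(T).round(1),"base",a(B).round(1),"axis dir",np.degrees(np.arctan2(-d[1],-d[0])).round(1))
E
```

```text
dial [618.96984799 309.11782664] [-0.6 -0.   0.  -0.6]
pockets [np.float64(61.2), np.float64(106.9), np.float64(-162.9), np.float64(-119.6)]
cap [663.46688096 322.74311044 111.        ] 17.024932273436427
tri tip (array([623.11867532, 370.87422986,  48.37379331]), np.float64(1.6171253760007784))
45 [623.5 371.4  45. ] tip ang 85.8 base 85.9 axis dir 86.3
52 [624.  371.4  52. ] tip ang 85.4 base 85.6 axis dir 86.3
58 [624.3 371.5  58. ] tip ang 85.1 base 85.3 axis dir 86.3
64 [624.7 371.6  64. ] tip ang 84.7 base 85.0 axis dir 86.3
```

The pointer is at about 85.6° and the vial at about 16.5°, so it needs about 69°, or roughly 2.87 crank turns. The handle is at about (477.7,269.8). I'll move above it and descend.

```bash
python3 -m handwheel '-2.7 3.45 0 0 0 0 5;-2.7 3.45 0 0 0 0 5;-2.7 3.4 0 0 0 0 5;0 0 2 0 0 0 5;0 0 2 0 0 0 5;0 0 2 0 0 0 5;0 0 0 0 0 0 5;0 0 0 0 0 0 5'; python3 wr.py wrist4
```

```text
time_s: 3.5
tcp_pos: [479.3, 269.7, 159.8]
eef_rot: [[1.0, 0.0, 0.002], [0.0, -1.0, 0.001], [0.002, -0.001, -1.0]]
contact_force: [0.7, 0.9, 1.1]
gripper_width: 0.587
3.5 [479.3 269.7 159.8]
```

View pics/wrist4.png

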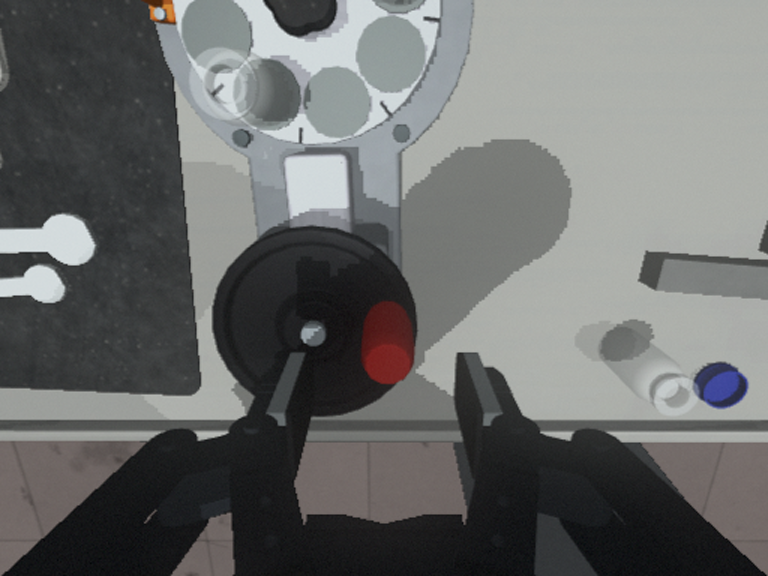

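```bash
python3 - <<'E'
from wr import *
im=np.load("pics/wrist4.npy",allow_pickle=True).item()
g=lambda x,y,z:onz(im,x/1.5-.17,y/1.5-.17,z)
print(g(387,364,134),g(313,332,89))
E
```

```text
[477.38379253 269.7273932  134.        ] [468.94968703 304.77405362  89.        ]
```

The handle top is at (387,364), which puts it at (477.4,269.7), between the fingers. I'll descend and close.

```bash
python3 -m handwheel '-0.15 0 1.5 0 0 0 5;0 0 1.5 0 0 0 5;0 0 1.5 0 0 0 5;0 0 0 0 0 0 5;0 0 0 0 0 0 1.8;0 0 0 0 0 0 1.8;0 0 0 0 0 0 1.8;0 0 0 0 0 0 1.8;0 0 0 0 0 0 1.8;0 0 0 0 0 0 1.8' 25; python3 wr.py wrist5
```

```text
time_s: 4.55
tcp_pos: [477.8, 268.8, 115.1]
eef_rot: [[1.0, 0.0, 0.001], [0.0, -1.0, -0.001], [0.001, 0.001, -1.0]]
contact_force: [0.6, -5.4, 5.2]
gripper_width: 0.246
4.55 [477.8 268.8 115.1]
```

View pics/wrist5.png

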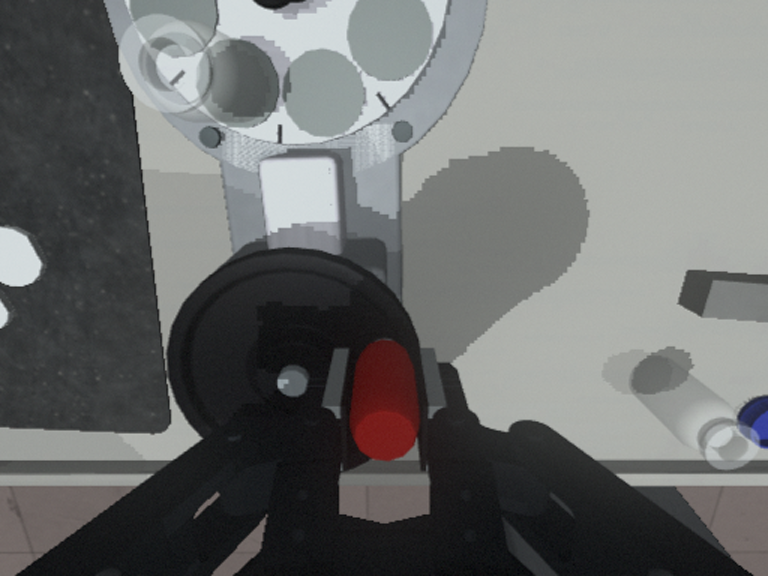

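The handle is held: it sits between the pads at (385,400) and the opening reads 21 mm. I'll work out the arc steps, starting with a slow half turn.

```bash
python3 - <<'E'
import numpy as np
def tab(a0,st,n):
    a=np.radians(a0+st*np.arange(n+1));d=3.6*np.stack([np.diff(np.cos(a)),-np.diff(np.sin(a))],1)
    print(a0,st,"; ".join("%.2f %.2f"%tuple(x) for x in d))
tab(-75,15,24);tab(-75,30,12)
E
```

```text
-75 15 0.87 -0.36; 0.75 -0.57; 0.57 -0.75; 0.36 -0.87; 0.12 -0.93; -0.12 -0.93; -0.36 -0.87; -0.57 -0.75; -0.75 -0.57; -0.87 -0.36; -0.93 -0.12; -0.93 0.12; -0.87 0.36; -0.75 0.57; -0.57 0.75; -0.36 0.87; -0.12 0.93; 0.12 0.93; 0.36 0.87; 0.57 0.75; 0.75 0.57; 0.87 0.36; 0.93 0.12; 0.93 -0.12
-75 30 1.61 -0.93; 0.93 -1.61; 0.00 -1.86; -0.93 -1.61; -1.61 -0.93; -1.86 -0.00; -1.61 0.93; -0.93 1.61; -0.00 1.86; 0.93 1.61; 1.61 0.93; 1.86 0.00
```

```bash
python3 -m handwheel '0.87 -0.36 0 0 0 0 1.8;0.75 -0.57 0 0 0 0 1.8;0.57 -0.75 0 0 0 0 1.8;0.36 -0.87 0 0 0 0 1.8;0 0 0 0 0 0 1.8'
python3 -m handwheel '0.12 -0.93 0 0 0 0 1.8;-0.12 -0.93 0 0 0 0 1.8;-0.36 -0.87 0 0 0 0 1.8;-0.57 -0.75 0 0 0 0 1.8;0 0 0 0 0 0 1.8'
python3 -m handwheel '-0.75 -0.57 0 0 0 0 1.8;-0.87 -0.36 0 0 0 0 1.8;-0.93 -0.12 0 0 0 0 1.8;-0.93 0.12 0 0 0 0 1.8;0 0 0 0 0 0 1.8'
```

```text
time_s: 5.1
tcp_pos: [504.5, 297.2, 115.1]
eef_rot: [[1.0, 0.001, 0.004], [0.001, -1.0, 0.003], [0.004, -0.003, -1.0]]
contact_force: [2.6, -0.9, 4.6]
gripper_width: 0.253
time_s: 5.6
tcp_pos: [492.6, 331.2, 115.0]
eef_rot: [[1.0, 0.002, -0.0], [0.002, -1.0, -0.0], [-0.0, 0.0, -1.0]]
contact_force: [-4.1, -2.2, 8.8]
gripper_width: 0.246
time_s: 6.1
tcp_pos: [458.1, 338.1, 115.0]
eef_rot: [[1.0, 0.001, -0.0], [0.001, -1.0, -0.003], [-0.0, 0.003, -1.0]]
contact_force: [-0.0, -7.0, 8.3]
gripper_width: 0.245
```

Forces stay small. I'll finish turn 1.

```bash
python3 -m handwheel '-0.87 0.36 0 0 0 0 1.8;-0.75 0.57 0 0 0 0 1.8;-0.57 0.75 0 0 0 0 1.8;-0.36 0.87 0 0 0 0 1.8;-0.12 0.93 0 0 0 0 1.8;0.12 0.93 0 0 0 0 1.8;0.36 0.87 0 0 0 0 1.8;0.57 0.75 0 0 0 0 1.8;0.75 0.57 0 0 0 0 1.8;0.87 0.36 0 0 0 0 1.8;0.93 0.12 0 0 0 0 1.8;0.93 -0.12 0 0 0 0 1.8'
python3 - <<'E'
from wr import *
im=wr("wrist6")
for n in("scene","side"):
    i=get_image(n);x0,y0,x1,y1=BOX[n];cv2.imwrite(f"pics/{n}6z.png",cv2.resize(i["image"][y0:y1,x0:x1],None,fx=3,fy=3))
E
```

```text
time_s: 7.3
tcp_pos: [476.9, 268.6, 115.0]
eef_rot: [[1.0, 0.001, -0.001], [0.001, -1.0, -0.003], [-0.001, 0.003, -1.0]]
contact_force: [-2.1, -4.7, 11.0]
gripper_width: 0.242
7.3 [476.9 268.6 115. ]
```

View pics/side6z.png

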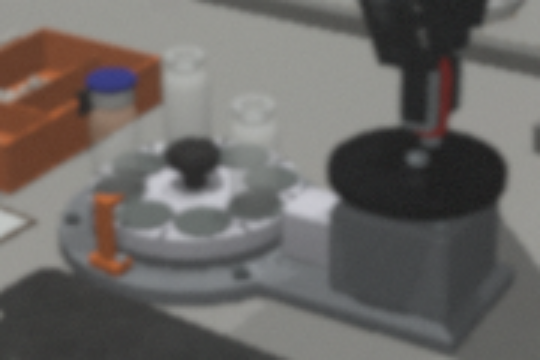

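The side view shows the handle still gripped. The vial has turned towards the pointer, with the cap now at (111,78) in the crop. Turn 2 next.

```bash
python3 -m handwheel '0.87 -0.36 0 0 0 0 1.8;0.75 -0.57 0 0 0 0 1.8;0.57 -0.75 0 0 0 0 1.8;0.36 -0.87 0 0 0 0 1.8;0.12 -0.93 0 0 0 0 1.8;-0.12 -0.93 0 0 0 0 1.8;-0.36 -0.87 0 0 0 0 1.8;-0.57 -0.75 0 0 0 0 1.8;-0.75 -0.57 0 0 0 0 1.8;-0.87 -0.36 0 0 0 0 1.8;-0.93 -0.12 0 0 0 0 1.8;-0.93 0.12 0 0 0 0 1.8'
python3 -m handwheel '-0.87 0.36 0 0 0 0 1.8;-0.75 0.57 0 0 0 0 1.8;-0.57 0.75 0 0 0 0 1.8;-0.36 0.87 0 0 0 0 1.8;-0.12 0.93 0 0 0 0 1.8;0.12 0.93 0 0 0 0 1.8;0.36 0.87 0 0 0 0 1.8;0.57 0.75 0 0 0 0 1.8;0.75 0.57 0 0 0 0 1.8;0.87 0.36 0 0 0 0 1.8;0.93 0.12 0 0 0 0 1.8;0.93 -0.12 0 0 0 0 1.8'
```

```text
time_s: 8.65
tcp_pos: [459.1, 338.5, 115.0]
eef_rot: [[1.0, 0.001, 0.001], [0.001, -1.0, -0.002], [0.001, 0.002, -1.0]]
contact_force: [4.7, -8.8, 9.2]
gripper_width: 0.246
time_s: 9.85
tcp_pos: [476.8, 268.6, 115.0]
eef_rot: [[1.0, 0.001, -0.002], [0.001, -1.0, -0.003], [-0.002, 0.003, -1.0]]
contact_force: [-2.5, -5.2, 10.8]
gripper_width: 0.247
```

```bash
python3 -m handwheel '0.87 -0.36 0 0 0 0 1.8;0.75 -0.57 0 0 0 0 1.8;0.57 -0.75 0 0 0 0 1.8;0.36 -0.87 0 0 0 0 1.8;0.12 -0.93 0 0 0 0 1.8;-0.12 -0.93 0 0 0 0 1.8;-0.36 -0.87 0 0 0 0 1.8;-0.57 -0.75 0 0 0 0 1.8;-0.75 -0.57 0 0 0 0 1.8;-0.87 -0.36 0 0 0 0 1.8;-0.93 -0.12 0 0 0 0 1.8;-0.93 0.12 0 0 0 0 1.8'
python3 wr.py wrist7
python3 - <<'E'
from det import *
for n in("scene","side"):
    i=get_image(n);np.save(f"pics/{n}7.npy",i,allow_pickle=True);x0,y0,x1,y1=BOX[n];cv2.imwrite(f"pics/{n}7z.png",cv2.resize(i["image"][y0:y1,x0:x1],None,fx=4,fy=4,interpolation=cv2.INTER_CUBIC))
E
```

```text
time_s: 11.05
tcp_pos: [459.0, 338.5, 115.0]
eef_rot: [[1.0, 0.001, 0.001], [0.001, -1.0, -0.002], [0.001, 0.002, -1.0]]
contact_force: [5.0, -9.3, 8.9]
gripper_width: 0.248
11.05 [459.  338.5 115. ]
```

View pics/wrist7.png

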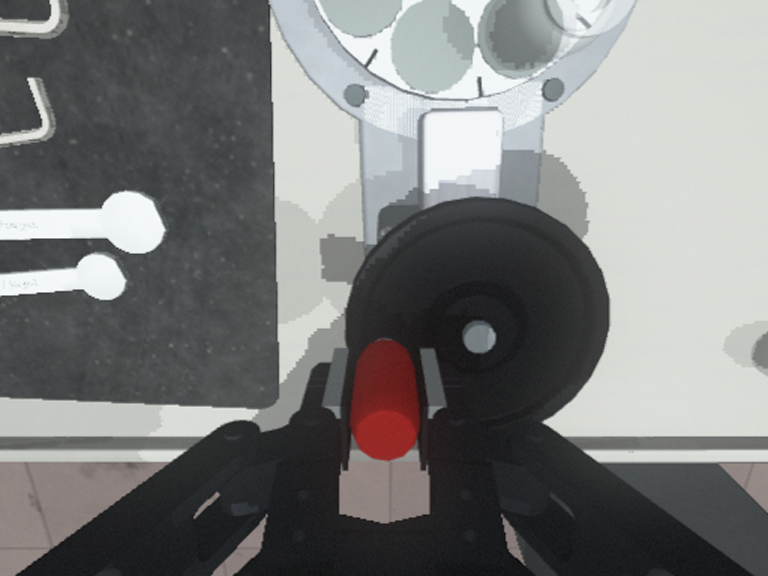

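View pics/side7z.png

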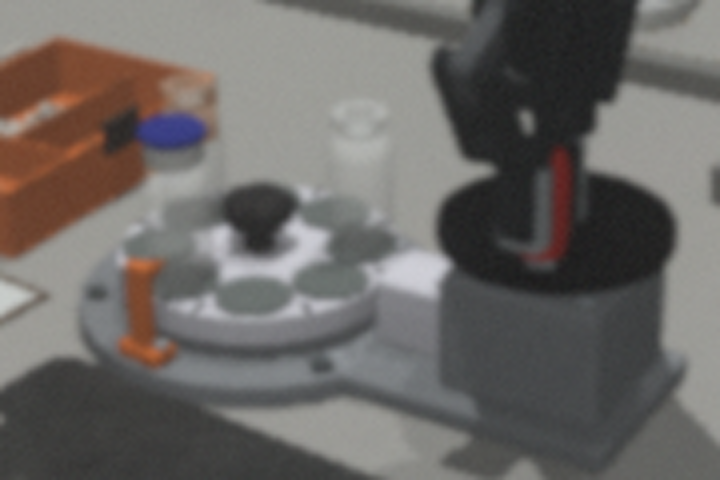

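2.5 turns are done, so about 135° of crank remain, which is 9 rows.

```bash
python3 -m handwheel '-0.87 0.36 0 0 0 0 1.8;-0.75 0.57 0 0 0 0 1.8;-0.57 0.75 0 0 0 0 1.8;-0.36 0.87 0 0 0 0 1.8;-0.12 0.93 0 0 0 0 1.8;0.12 0.93 0 0 0 0 1.8;0.36 0.87 0 0 0 0 1.8;0.57 0.75 0 0 0 0 1.8;0.75 0.57 0 0 0 0 1.8;0 0 0 0 0 0 1.8;0 0 0 0 0 0 1.8'
python3 -m handwheel '0 0 0 0 0 0 4;0 0 0 0 0 0 5;0 0 0 0 0 0 5;0 0 0 0 0 0 5;0 0 -1.5 0 0 0 5;0 0 -2.5 0 0 0 5;0 0 -3 0 0 0 5;0 0 -3 0 0 0 5'
python3 -m handwheel '3 -2 0 0 0 0 5;4 -2.5 0 0 0 0 5;3 -1.5 0 0 0 0 5;0 0 0 0 0 0 5;0 0 0 0 0 0 5'
python3 wr.py wrist8
```

```text
time_s: 12.3
tcp_pos: [450.2, 273.1, 115.0]
eef_rot: [[1.0, 0.001, 0.0], [0.001, -1.0, -0.001], [0.0, 0.001, -1.0]]
contact_force: [-0.5, -3.7, 12.2]
gripper_width: 0.247
time_s: 13.1
tcp_pos: [449.6, 273.4, 213.8]
eef_rot: [[1.0, 0.0, -0.001], [0.0, -1.0, -0.001], [-0.001, 0.001, -1.0]]
contact_force: [-0.4, 0.1, -0.1]
gripper_width: 0.588
time_s: 13.6
tcp_pos: [549.7, 333.4, 211.8]
eef_rot: [[1.0, -0.0, -0.002], [-0.0, -1.0, -0.002], [-0.002, 0.002, -1.0]]
contact_force: [-0.8, 0.1, -0.6]
gripper_width: 0.585
13.6 [549.7 333.4 211.8]
```

View pics/wrist8.png

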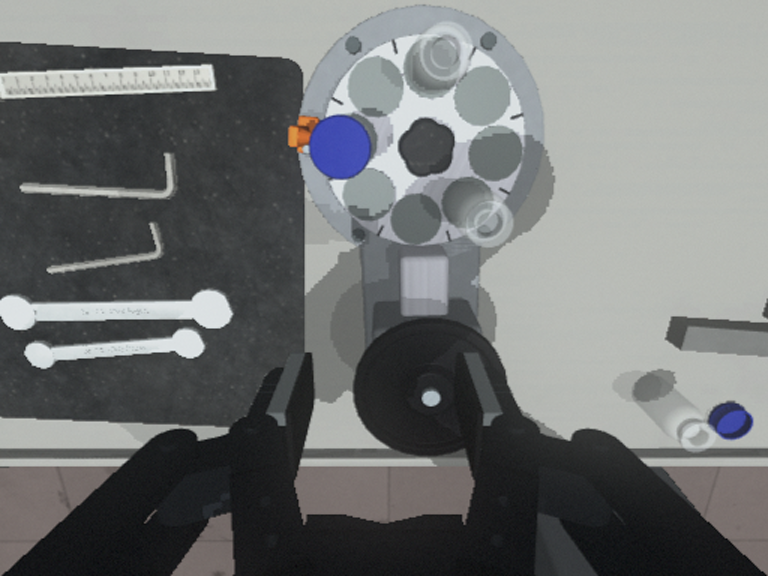

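The blue cap at (340,147) now sits beside the orange pointer at (305,133). I'll measure the angles.

```bash
python3 - <<'E'
from wr import *
from scipy.optimize import least_squares
im=np.load("pics/wrist8.npy",allow_pickle=True).item()
g=lambda x,y,z:onz(im,x/1.5-.17,y/1.5-.17,z)
P=np.array([g(x,y,36)[:2] for x,y in[(376,86),(483,95),(495,153),(416,218),(369,193)]])
r=least_squares(lambda q:np.hypot(*(P-q[:2]).T)-47,[618,308]);c=r.x;print("dial",c,r.fun.round(1))
a=lambda p:np.degrees(np.arctan2(p[1]-c[1],p[0]-c[0]))
A=np.array([a(p) for p in P]);print(A.round(1),(A+360)%45+45)
H=cv2.cvtColor(im["image"],cv2.COLOR_BGR2HSV);m=cv2.inRange(H,(108,120,50),(130,255,255))[:,:300]
cn=max(cv2.findContours(m,0,1)[0],key=cv2.contourArea);e=cv2.fitEllipse(cn);p=onz(im,*e[0],111);print("cap",e,p,a(p),np.hypot(*(p[:2]-c)))
u,v=[int(q) for q in(200,90)]
cv2.imwrite("pics/w8z.png",cv2.resize(im["image"][45:135,170:290],None,fx=6,fy=6,interpolation=cv2.INTER_CUBIC))
E
```

```text
dial [619.2073277  308.84345847] [-0.7 -0.3 -0.8 -0.1 -0.8]
[ 40.6 -50.1 -95.7 175.3 130.4] [85.59417489 84.94079676 84.32654759 85.32944659 85.38016696]
cap ((226.2972412109375, 97.48057556152344), (39.59873962402344, 41.685855865478516), 163.64891052246094) [622.62908778 355.46843986 111.        ] 85.80264564972993 46.750372530710656
```

View pics/w8z.png

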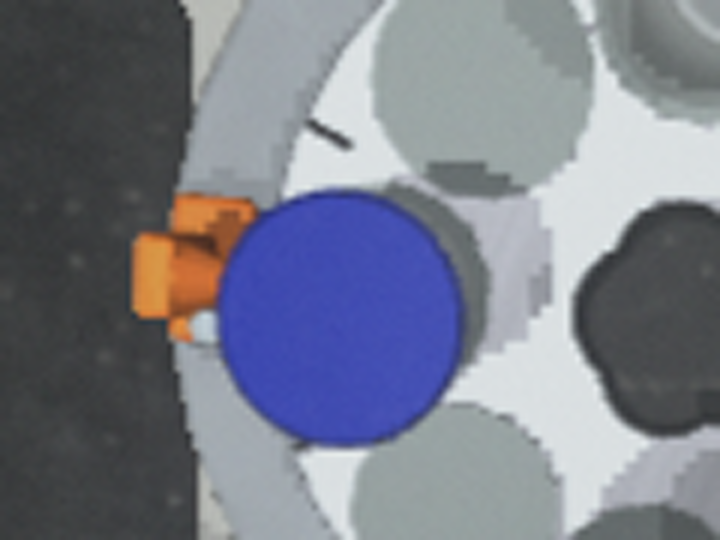

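The cap is at about 85.8° and the pocket grid at about 85.2°, against the pointer at about 85.5°. To cross-check, I'll take a view with the camera in the pointer's radial plane, where the pointer's height doesn't matter.

```bash
python3 -m handwheel '-1.2 -1.5 1 0 0 0 5;0 -1.5 1 0 0 0 5;0 0 0 0 0 0 5;0 0 0 0 0 0 5' | head -2;python3 - <<'E'
from wr import *
im=wr("wrist9")
cv2.imwrite("pics/w9z.png",cv2.resize(im["image"][30:130,200:330],None,fx=6,fy=6,interpolation=cv2.INTER_CUBIC))
R=np.array(im["R"]);print("cam",-R.T@im["t"])
E
```

```text
time_s: 14.05
tcp_pos: [537.6, 363.7, 193.2]
14.05 [537.6 363.7 193.2]
cam [621.72930474 364.9541623  317.27354103]
```

View pics/w9z.png

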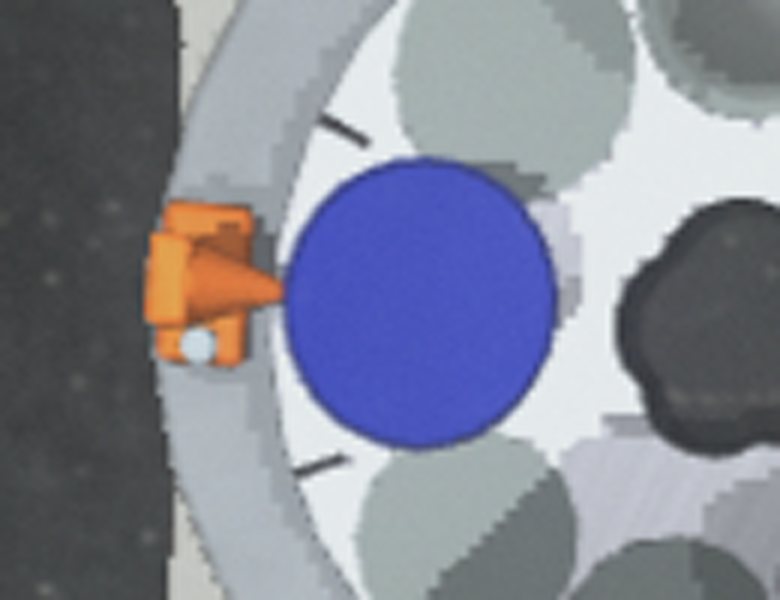

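```bash
python3 - <<'E'
from wr import *
im=np.load("pics/wrist9.npy",allow_pickle=True).item()
g=lambda x,y,z:onz(im,200+x/6-.42,30+y/6-.42,z)
H=cv2.cvtColor(im["image"],cv2.COLOR_BGR2HSV);m=cv2.inRange(H,(108,120,50),(130,255,255))[:,:310]
cn=max(cv2.findContours(m,0,1)[0],key=cv2.contourArea);e=cv2.fitEllipse(cn);cap=onz(im,*e[0],111)
for c in([618.9,308.7],[619.2,308.8],[618.4,308.0]):
    a=lambda p:np.degrees(np.arctan2(p[1]-c[1],p[0]-c[0])).round(1)
    print("cap",cap.round(1),a(cap),[(z,a(g(285,290,z)),a(g(188,278,z))) for z in(45,52,60)])
d=g(188,278,52)-g(285,290,52);print("cone dir",np.degrees(np.arctan2(d[1],d[0])))
E
```

```text
cap [622.5 355.8 111. ] 85.7 [(45, np.float64(85.1), np.float64(84.8)), (52, np.float64(85.1), np.float64(84.8)), (60, np.float64(85.2), np.float64(84.9))]
cap [622.5 355.8 111. ] 86.0 [(45, np.float64(85.3), np.float64(85.0)), (52, np.float64(85.4), np.float64(85.0)), (60, np.float64(85.4), np.float64(85.1))]
cap [622.5 355.8 111. ] 85.1 [(45, np.float64(84.7), np.float64(84.4)), (52, np.float64(84.7), np.float64(84.5)), (60, np.float64(84.8), np.float64(84.5))]
cone dir 83.36872190040532
```

The cap and pointer agree to within about 0.7°, or about 0.6 mm at the vial. The gripper is open and clear of everything, so I'm handing the job in.

```bash
python3 - <<'E'
from h import *
s=monitor.observe();print(s["time_s"],s["contact_force"].round(1),s["tcp_pos"].round(0));print(manip.job_done())
E
```

```text
14.1 [0.1 1.2 0.4] [538. 364. 194.]
the job is handed in; nothing more can be done
None
```

The blue-capped vial now stands in front of the orange pointer, and the job was handed in at 14.1 s of the 51 s allowed. I gripped the red handle lightly (25 N), wound the crank 2.875 turns anticlockwise, then let go and lifted clear.

**Alignment:** in the last wrist view the cap was at 85.1–86.0° and the pointer tip at 84.7–85.4°, depending on the dial centre used. That puts the vial about 0.4–0.7° past the tip, roughly 0.5 mm. The earlier reading from the dial's pockets gave about 85.2°.

**Less certain:** the direction of the pointer's cone alone read 83.4° in that view and 86.3° in an earlier one. It is measured over a very short length, so I relied on the position of its tip instead.

**Forces and contact:** the readings I took during winding stayed under about 15 N. The gripper was kept away from the vial throughout. At hand-in it was open and about 40 mm above the tallest part of the stage, with about 1 N reading at the wrist.

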